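Swipe test of an arc-shaped touch slider

ROBOT

A 6-joint arm with a two-finger parallel gripper is mounted at the origin on the work surface. World frame = base frame: x ahead of the robot, y to its left, z up, the work surface at z = 0. Lengths are in m, angles in rad, forces in N, time in s.
With the tool pointing down it reaches from about 0.4 to 0.825 m from the base axis. Payload 7 kg.
Tool frame: the origin (TCP) lies at the centre of the arm's flange, where the gripper is bolted on; the fingertips stand 178 mm ahead of it and the grasp point (between the pads) lies 159 mm ahead of it; z points along the fingers, y is the direction in which the jaws open and shut (so a half turn about z gives the same grasp; the last joint's range is limited). The gripper opens to 88 mm and grips with 3 to 60 N. Pads are 19 mm wide; open, the fingers measure 130 mm over their backs; the gripper's body (78 mm by 193 mm) begins 47 mm behind the grasp point.
Start: joints at [-0.949, 0.359, 0.012, 0, -1.224, -0.288], TCP at [0.221, -0.638, 0.405] pointing down, gripper open.
Joint ranges: [-3.07, 3.07], [-1.43, 2.12], [-1.02, 1.25], [-3.03, 1.67], [-3.05, -0], [-3.03, 3.03]. Speed limits (rad/s): [2.39, 2.39, 3.01, 3.14, 3.14, 3.14].

INTERFACE

Orientations are given as [roll, pitch, yaw] about the fixed x, y, z axes, in that order (R = Rz(yaw) Ry(pitch) Rx(roll)).
In Python, from station import * gives the robot as it stands.
- The arm moves only by the tool send_rows, never from a script. Its argument "motion" is a list of rows, each an object with "offset": the shift along the tool's x, y, z in cm, a list of three; "turn": the turn about the tool's z in degrees. In form: [{"offset": [x, y, z], "turn": turn}, ...]. A call has 1 to 8 rows; each row is the pose to reach, as a shift and turn from the pose commanded when the call began, along the tool's axes at that moment; what a row does not reach only later rows make up. A row lasts 1/10 s, in which the tool goes at most 50 mm and 8.59 degrees, less where a joint would pass 70% of its speed; a pose out of reach is approached as far as the arm can. A call with a gripper value outside its range is refused whole. "hand" is the opening, from -1 (shut) to 1 (fully open), set as the call begins (left out, the last holds). The fingers move at their own pace and stop on an object; "squeeze" is the grip in N (left out, the last holds). Time passes only in rows, so rows that repeat a pose let the fingers close. It gives the time, the measured TCP pose, the force and the opening at its end, in the units of the state.
- get_state(): the state, without advancing time (a new reading comes with each control period).
- grab_frame(name): name is "side" or "top" or "wrist"; returns a dict with "frame" (420x560x3 uint8, blue, green, red), "range_z" (420x560 float32, m along the optical axis (not along the pixel's ray), 0 where there is no reading), "vertical_fov" (degrees; the focal length in pixels is half the picture's height over the tangent of half this angle, whatever the lens; pixels are square), "cx", "cy" (the principal point, pixels), "cam_to_world" (4x4, takes a point from camera to world coordinates). Camera axes: x right, y up, looking along -z (the intrinsics and any distortion apply to the point x, -y, -z); pixel columns grow to the right and rows downward; lengths in m; the calibration is good to about 2 mm. A picture is of the moment at which its call begins.
- job_done(): hands the job in, once; it reports no verdict.
The state is a dict: "t": time; "q": joint angles; "qd": joint speeds; "joint_efforts": joint torques, N m; "eef_pos": TCP position; "ee_rot": TCP orientation; "force": force on the tool from outside, world axes, zero at the start; "moment": the same for the moment, N m; "width": finger opening in m.
Only numpy, scipy, OpenCV 4.12 (cv2) and the standard library are available. Lean on these libraries where they do the work, as an engineer would, in place of code of your own. Each camera call takes 0.05 s, during which the arm holds its last target. There are 200 camera calls.

TASK

Test the touch slider on the blue circuit board in the sprung test nest: with a fingertip pressing lightly, so that the board sinks a little on its springs but never down to its stop, trace the arc from the yellow end pad along the black track over both white pads to the red end pad. Finish while holding the fingertip there, still resting lightly on the red pad. Only touch: do not pick up or shift the nest, and leave the solder reel, the jar and the screwdriver where they are.

Things in the scene. Friction and masses are not known exactly. Their poses are not given: they have to be found in the camera images.
- nest: Test nest: grey base plate 135 x 285 x 20 mm, 2.5 kg, loose on the green mat (mat top 3 mm above the bench), with 8 mm guide posts at x = +-50, y = +-125 mm, 45 mm high. Above it the sprung blue board, 120 x 270 x 4 mm, top face 40 mm above the nest's underside when free. Origin: centre of the underside; x along the short side, y along the long side (yellow end at -y, red at +y), z up.
- board (a joint): How far the board is pressed down on its springs, in m: 0 when free, hard stop at 0.012. About 1 to 1.5 N starts it moving, then 0.7 N per mm (about 4.5 N at 5 mm). It goes straight down wherever it is pressed and springs back.
- pad_yellow: Yellow pad, the start of the arc: 16 mm wide (across the arc) x 18 mm long (along it). Its body origin is the centre of its underside, 3 mm below its top face; z is up, along the board's normal. The top faces of all pads and tracks are flush with one another, 43 mm above the nest's origin when nothing presses (the origin of the nest is at the centre of its underside).
- track1: Black track piece between the yellow and the first white pad, bent to the arc, 16 mm wide, about 58 mm long. Origin on the arc, half-way along, 3 mm below the top face; z is up.
- pad_white1: White pad nearer the yellow end, size and origin as the yellow pad's.
- track2: Black track piece between the two white pads, as track1. The whole arc (pads and tracks), in the nest's frame: middle line of radius 100 mm about x = -60, y = 0 mm, from -65 degrees (centre of yellow pad, y = -91 mm) through 0 (x = +40 mm) to +65 degrees (centre of red pad), from +x towards +y; 16 mm wide, 3 mm proud of the board.
- pad_white2: White pad nearer the red end, size and origin as the yellow pad's.
- track3: Black track piece between the second white pad and the red pad, as track1.
- pad_red: Red pad, the end of the arc, size and origin as the yellow pad's.
- pot: White knob fixed on the board in the hollow of the arc, at x = -30, y = 0 mm in the nest's frame: 20 mm across, top 16 mm above the board. Not needed. Origin: centre of its underside.
- reel_mid (a point): Solder reel, aluminium, 60 mm across, 40 mm high, upright on the mat beside the nest; point at its centre. To be left alone.
- jar_mid (a point): Amber jar with a black cap, 44 mm across, 50 mm high, on the mat beside the nest; point at its centre. To be left alone.
- driver_grip (a point): Screwdriver with an orange handle, 150 mm long, lying on the mat beside the nest; point in its handle. To be left alone.

How it is judged:
On the way, in this order (a step that is already met when the one before it is completed fails the run):
1. the fingertip presses the yellow end pad (contact force between the fingers and pad_yellow above 0.2 N and value of joint board above 0.001 m), for 0.04 s.
2. the fingertip runs along the black track between pad_yellow and pad_white1, off both pads (contact force between the fingers and track1 above 0.2 N and contact force between the fingers and pad_yellow below 0.05 N and contact force between the fingers and pad_white1 below 0.05 N and value of joint board above 0.001 m), for 0.04 s.
3. the fingertip presses the first white pad (contact force between the fingers and pad_white1 above 0.2 N and value of joint board above 0.001 m), for 0.04 s.
4. the fingertip runs along the black track between pad_white1 and pad_white2, off both pads (contact force between the fingers and track2 above 0.2 N and contact force between the fingers and pad_white1 below 0.05 N and contact force between the fingers and pad_white2 below 0.05 N and value of joint board above 0.001 m), for 0.04 s.
5. the fingertip presses the second white pad (contact force between the fingers and pad_white2 above 0.2 N and value of joint board above 0.001 m), for 0.04 s.
6. the fingertip runs along the black track between pad_white2 and pad_red, off both pads (contact force between the fingers and track3 above 0.2 N and contact force between the fingers and pad_white2 below 0.05 N and contact force between the fingers and pad_red below 0.05 N and value of joint board above 0.001 m), for 0.04 s.
7. the fingertip presses the red end pad (contact force between the fingers and pad_red above 0.2 N and value of joint board above 0.001 m), for 0.04 s.
At the end, for the whole second after the job is handed in: A fingertip rests on the red pad (over 0.2 N), the board pressed down between 1 and 10.5 mm, after yellow, white, white and red pads and the tracks between were traced in order; nest flat and within 15 mm of its start, reel, jar and screwdriver within 20 mm (all of step 7 and value of joint board below 0.0105 m and distance of nest from where it was at the start of the episode below 0.015 m and angle between nest's own z axis and vertical below 0.05 rad and distance of each of reel_mid, jar_mid, driver_grip from where it was at the start of the episode below 0.02 m); the arm keeps its last pose, push and grip.
It fails at once if the board is pressed down to its stop (more than 10.5 mm) (value of joint board above 0.0105 m).
It fails at once if the nest is shifted or lifted by more than 15 mm (distance of nest from where it was at the start of the episode above 0.015 m).
It fails at once if the solder reel is moved or lifted by more than 20 mm (distance of reel_mid from where it was at the start of the episode above 0.02 m).
It fails at once if the jar is moved or lifted by more than 20 mm (distance of jar_mid from where it was at the start of the episode above 0.02 m).
It fails at once if the screwdriver is moved or lifted by more than 20 mm (distance of driver_grip from where it was at the start of the episode above 0.02 m).
It also fails if it takes over 38 s, if anything falls off the work surface, if the arm or the gripper's body presses on something with over 40 N, if the wrist force passes 120 N, or if a joint passes its speed limit or range.

## Working session

There is one attempt and no reset: what is moved stays moved. The work goes in short steps, Python scripts to look and compute and a tool call to move; the robot and the scene stay as the last step left them, time stands still between calls to the robot, and variables do not carry over. Pictures are saved under pics/ and viewed, about 8 in all and at most 12, crops included, and the job is handed in when it is done.

Besides the shell and the picture viewer there is one more tool, called by a JSON object that holds its "name" and its "arguments", one argument or row to a line. send_rows: Moves the arm, as the interface text tells. Its arguments: {"type":"object","properties":{"motion":{"type":"array"},"hand":{"type":"number"},"squeeze":{"type":"number"}},"required":["motion"]}

```bash
ls; mkdir -p pics
python3 - <<'E'
from station import *
import cv2,numpy as np
s=get_state(); print({k:np.round(v,4).tolist() for k,v in s.items()})
for n in("top","side"):
    f=grab_frame(n); cv2.imwrite(f"pics/{n}0.png",f["frame"]); np.savez(f"{n}0.npz",**f)
    print(n,f["vertical_fov"],f["cx"],f["cy"],np.round(f["cam_to_world"],3).tolist(),[k for k in f])
E
```

```text
pics
{'t': 0.0, 'q': [-0.9489, 0.3594, 0.0111, -0.0004, -1.2241, -0.2881], 'qd': [0.0008, 0.0013, -0.0011, -0.0001, 0.0002, 0.0005], 'joint_efforts': [-0.0, -58.272, 29.3049, 6.9972, 0.0067, -0.0002], 'eef_pos': [0.2211, -0.6376, 0.4037], 'ee_rot': [3.14, -0.0001, -2.8079], 'force': [-0.5246, 0.0927, -0.2129], 'moment': [-0.0095, 0.0023, -0.0179], 'width': 0.0876}
top 43.619509345558086 277.9850394500665 210.4227501806763 [[-0.013, 0.984, -0.177, 0.438], [-1.0, -0.011, 0.015, 0.056], [0.013, 0.177, 0.984, 0.904], [0.0, 0.0, 0.0, 1.0]] ['frame', 'range_z', 'vertical_fov', 'cx', 'cy', 'cam_to_world']
side 44.15580156248419 271.92797574722755 208.947138231858 [[0.9, 0.255, -0.355, 0.296], [-0.437, 0.54, -0.72, -0.526], [0.008, 0.803, 0.597, 0.552], [0.0, 0.0, 0.0, 1.0]] ['frame', 'range_z', 'vertical_fov', 'cx', 'cy', 'cam_to_world']
```

View pics/top0.png

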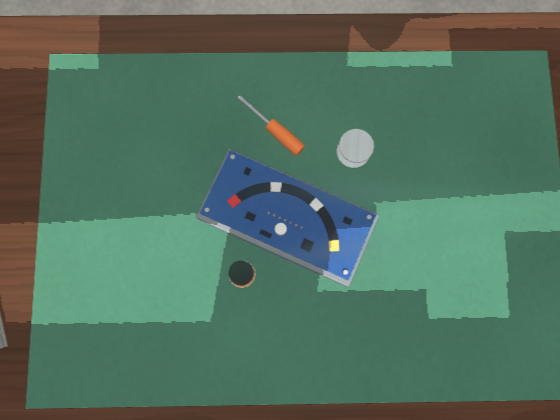

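View pics/side0.png

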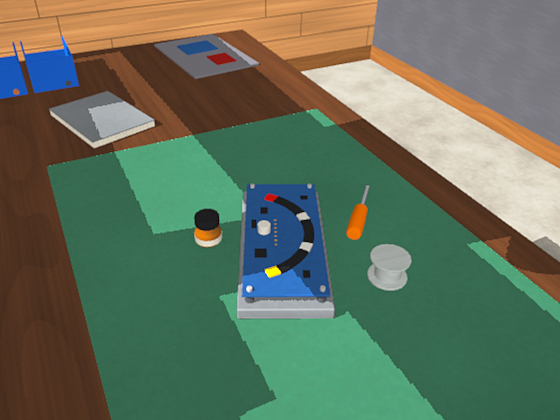

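The top view shows yellow at (334,246), whites at (317,204) and (276,187), and red at (234,201). The jar is at (242,273), the reel at (355,147) and the screwdriver at (285,136). The side view shows the same layout, with the arm out of both pictures.

```bash
cat > h.py <<'E'
import cv2,numpy as np
def ray(f,u,v):
    F=210/np.tan(np.radians(float(f["vertical_fov"]))/2); M=f["cam_to_world"]
    d=np.array([(u-f["cx"])/F,-(v-f["cy"])/F,-1]); return M[:3,3],M[:3,:3]@d
def plane(f,u,v,z):
    o,d=ray(f,u,v); return o+d*(z-o[2])/d[2]
def tri(f,a,g,b):
    o,d=ray(f,*a);p,e=ray(g,*b); d=d/np.linalg.norm(d);e=e/np.linalg.norm(e)
    s=np.linalg.lstsq(np.c_[d,-e],p-o,rcond=None)[0]; A=o+s[0]*d;B=p+s[1]*e
    return (A+B)/2,np.linalg.norm(A-B)
def blobs(f,lo,hi,amin=15):
    m=cv2.inRange(cv2.cvtColor(f["frame"],cv2.COLOR_BGR2HSV),lo,hi)
    n,l,s,c=cv2.connectedComponentsWithStats(m)
    return [(c[i].round(2).tolist(),int(s[i,4]),float(np.median(f["range_z"][l==i]))) for i in range(1,n) if s[i,4]>=amin]
E
python3 - <<'E'
from h import *
T=dict(np.load("top0.npz"));S=dict(np.load("side0.npz"))
R={"top":(195,140,385,290),"side":(235,180,335,320)}
for n,f in(("top",T),("side",S)):
    g=dict(f);a=np.zeros_like(f["frame"]);x0,y0,x1,y1=R[n];a[y0:y1,x0:x1]=f["frame"][y0:y1,x0:x1];g["frame"]=a
    for c,lo,hi in(("yel",(22,120,120),(35,255,255)),("red",(0,150,90),(6,255,255)),("red2",(172,150,90),(180,255,255)),("white",(0,0,165),(180,60,255))):
        for b in blobs(g,lo,hi):
            p=plane(f,*b[0],.046); o,d=ray(f,*b[0]); print(n,c,b,p.round(4),"depth",(o+d*b[2]).round(4))
E
```

```text
top yel ([331.23, 243.77], 22, 0.8636971712112427) [ 0.5362 -0.044   0.046 ] depth [ 0.5363 -0.0441  0.0454]
top red ([233.34, 200.77], 70, 0.8738257884979248) [0.61   0.1169 0.046 ] depth [0.61   0.1169 0.0459]
top red2 ([236.59, 199.71], 17, 0.875255823135376) [0.6118 0.1115 0.046 ] depth [0.612  0.1116 0.0449]
top white ([354.6, 151.46], 772, 0.896316409111023) [ 0.6932 -0.0887  0.046 ] depth [ 0.6946 -0.0895  0.0415]
top white ([275.26, 186.31], 89, 0.8791354894638062) [0.634  0.0468 0.046 ] depth [0.634  0.0468 0.0459]
top white ([315.84, 204.09], 98, 0.8744051456451416) [ 0.6029 -0.0204  0.046 ] depth [ 0.6029 -0.0204  0.0462]
top white ([349.71, 263.16], 303, 0.8786475658416748) [ 0.504  -0.0733  0.046 ] depth [ 0.5056 -0.0764  0.0252]
top white ([221.94, 226.78], 79, 0.8894859552383423) [0.5665 0.1356 0.046 ] depth [0.57   0.1378 0.0224]
top white ([280.33, 228.23], 112, 0.8537467122077942) [0.563  0.0393 0.046 ] depth [0.5611 0.0396 0.0587]
top white ([345.0, 271.79], 19, 0.8532775640487671) [ 0.4901 -0.0651  0.046 ] depth [ 0.49   -0.0648  0.048 ]
side yel ([272.51, 271.25]
[... 254 characters left out ...]
109 0.046 ] depth [0.569  0.1393 0.0234]
side white ([302.34, 215.77], 62, 0.8351098895072937) [0.6339 0.0477 0.046 ] depth [0.6341 0.048  0.0457]
side white ([263.48, 227.14], 151, 0.7958142757415771) [0.5648 0.0479 0.046 ] depth [0.56   0.0376 0.0551]
side white ([305.91, 245.7], 76, 0.7765902280807495) [ 0.6033 -0.0195  0.046 ] depth [ 0.6038 -0.0188  0.0453]
side white ([282.75, 305.71], 1158, 0.7102260589599609) [ 0.5176 -0.112   0.046 ] depth [ 0.528  -0.0927  0.0223]
side white ([248.59, 288.45], 29, 0.7021284699440002) [ 0.4899 -0.0641  0.046 ] depth [ 0.4896 -0.0647  0.0467]
side white ([257.0, 317.0], 27, 0.7143381237983704) [ 0.4791 -0.1151  0.046 ] depth [ 0.4934 -0.083   0.0064]
```

```bash
cat >> h.py <<'E'
AN=np.radians([-65,-21.67,21.67,65])
def arc(a): return np.array([-.06+.1*np.cos(a),.1*np.sin(a)])
def fit(P):
    A=np.array([arc(a) for a in AN]); P=np.asarray(P)
    a=A-A.mean(0);p=P-P.mean(0)
    th=np.arctan2((a[:,0]*p[:,1]-a[:,1]*p[:,0]).sum(),(a*p).sum())
    R=np.array([[np.cos(th),-np.sin(th)],[np.sin(th),np.cos(th)]]);t=P.mean(0)-R@A.mean(0)
    return th,R,t,P-(A@R.T+t)
E
python3 - <<'E'
from h import *
from station import get_state
T=dict(np.load("top0.npz"));S=dict(np.load("side0.npz"))
g=dict(T);g["frame"]=T["frame"].copy();g["frame"][:, :320]=0;g["frame"][:230]=0
b=[x for x in blobs(g,(18,60,120),(40,255,255))];print(b)
ty=max(b,key=lambda x:x[1])[0]
t=[ty,(315.84,204.09),(275.26,186.31),(234,200.6)];s=[(272.5,271.25),(305.9,245.7),(302.34,215.77),(270.9,197.3)]
tr=[tri(T,a,S,c) for a,c in zip(t,s)]
for x in tr: print(x[0].round(4),round(x[1],4))
for P in([plane(T,*x,.046)[:2] for x in t],[plane(S,*x,.046)[:2] for x in s],[x[0][:2] for x in tr]):
    th,R,tt,r=fit(P);print(np.degrees(th),tt.round(4),(r*1000).round(1).tolist())
M=fit([(plane(T,*a,.046)[:2]+plane(S,*c,.046)[:2])/2 for a,c in zip(t,s)]); np.savez("nest.npz",th=M[0],t=M[2])
for a in np.radians([-70,-65,-43,-21.7,0,21.7,43,65,68]): print(round(np.degrees(a)),(M[1]@arc(a)+M[2]).round(4))
# obstacle tops
o,d=ray(T,355,147);print("reel",plane(T,355,147,.043)[:2],"jar",plane(T,242,273,.053)[:2],"drv",plane(T,285,136,.02)[:2])
E
```

```text
[([333.57, 245.09], 108, 0.8632912635803223)]
[ 0.534  -0.0478  0.0461] 0.0
[ 0.6028 -0.0204  0.0469] 0.0001
[0.6336 0.0469 0.0467] 0.0004
[0.6104 0.1158 0.0459] 0.0002
-24.88338914372816 [0.5884 0.0268] [[-0.2, 0.1], [0.2, 0.1], [0.2, 0.4], [-0.1, -0.7]]
-24.77372276788979 [0.5885 0.0272] [[-0.4, -0.1], [0.4, 0.6], [0.0, 0.8], [0.0, -1.3]]
-24.90281325697063 [0.5883 0.0268] [[-0.1, 0.1], [0.2, 0.2], [-0.1, 0.4], [0.0, -0.7]]
-70 [ 0.5256 -0.0474]
-65 [ 0.5343 -0.0478]
-43 [ 0.5717 -0.0404]
-22 [ 0.6028 -0.0204]
0 [0.6248 0.0102]
22 [0.6338 0.0468]
43 [0.629  0.0834]
65 [0.6104 0.1167]
68 [0.6069 0.1206]
reel [ 0.70202734 -0.09022156] jar [0.48978966 0.10227857] drv [0.73028428 0.02831289]
```

```bash
cat >> h.py <<'E'
def rows(s,targets):
    "targets: (x,y,z,yaw deg) -> printed rows relative to state s, tool axes"
    from scipy.spatial.transform import Rotation as Ro
    R=Ro.from_euler("xyz",s["ee_rot"]).as_matrix()
    for x,y,z,w in targets:
        o=R.T@(np.array([x,y,z])-s["eef_pos"])*100
        d=-(w-np.degrees(s["ee_rot"][2])); d=(d+180)%360-180
        print('{"offset": [%.2f, %.2f, %.2f], "turn": %.1f}'%(*o,d))
def target(adeg,z,dr=0):
    N=np.load("nest.npz");th=N["th"];c,s_=np.cos(th),np.sin(th);p=np.array([[c,-s_],[s_,c]])@arc(np.radians(adeg))+N["t"]
    return p[0],p[1],z,adeg+np.degrees(th)-90
E
python3 - <<'E'
from h import *
from station import get_state
rows(get_state(),[target(-65,.28)])
E
```

```text
{"offset": [-48.91, 45.45, 12.44], "turn": 18.9}
```

{"name": "send_rows", "arguments": {
  "motion": [
    {"offset":[-3,2.8,0.7],"turn":1},
    {"offset":[-7,6.5,1.7],"turn":3},
    {"offset":[-10.5,9.8,2.6],"turn":4},
    {"offset":[-14,13,3.5],"turn":5},
    {"offset":[-17.5,16.3,4.4],"turn":7},
    {"offset":[-21,19.5,5.3],"turn":8},
    {"offset":[-24,22.3,6.1],"turn":9},
    {"offset":[-25,23.2,6.4],"turn":10}
  ],
  "hand": -1,
  "squeeze": 10
}}

```text
t: 0.9
eef_pos: [0.3821, -0.3337, 0.3399]
ee_rot: [3.141, -0.001, -2.98]
force: [0.0, 0.4, 0.4]
width: 0.0291
```

Run:
```python
from h import *
from station import get_state
s=get_state();print(s["t"],s["eef_pos"],np.degrees(s["ee_rot"]),s["q"],s["width"])
rows(s,[target(-65,.28)])
```

```text
0.9 [ 0.38209275 -0.33373984  0.33992397] [ 1.79944771e+02 -3.15624151e-02 -1.70769298e+02] [-3.30501400e-01  1.37782027e-01 -4.43912863e-01 -7.05390896e-04
 -9.90042198e-01 -1.07880176e+00] 0.029090110713065512
{"offset": [-19.61, 25.78, 6.01], "turn": 9.1}
```

{"name": "send_rows", "arguments": {
  "motion": [
    {"offset":[-2,2.6,0.6],"turn":1},
    {"offset":[-5,6.5,1.5],"turn":2},
    {"offset":[-8,10.4,2.4],"turn":4},
    {"offset":[-11,14.3,3.4],"turn":5},
    {"offset":[-14,18.2,4.3],"turn":6},
    {"offset":[-17,22.1,5.2],"turn":8},
    {"offset":[-19,24.7,5.8],"turn":9},
    {"offset":[-19.6,25.7,6.0],"turn":9}
  ]
}}

```text
t: 1.7
eef_pos: [0.5353, -0.0491, 0.2797]
ee_rot: [-3.141, -0.001, -3.137]
force: [-0.0, 0.3, 0.5]
width: 0.0003
```

{"name": "send_rows", "arguments": {
  "motion": [
    {"offset":[0,0,0],"turn":0},
    {"offset":[0,0,0],"turn":0}
  ]
}}

```text
t: 1.9
eef_pos: [0.5336, -0.0522, 0.2805]
ee_rot: [-3.141, -0.001, -3.139]
force: [0.1, -0.2, 0.4]
width: 0.0003
```

Run:
```python
from h import *
from station import get_state,grab_frame
s=get_state();print(s["t"],s["eef_pos"],np.degrees(s["ee_rot"]),s["force"],s["width"])
rows(s,[target(-65,.28),target(-65,.230),target(-65,.2195)])
f=grab_frame("side");h=grab_frame("wrist");cv2.imwrite("pics/a.png",np.hstack([cv2.resize(f["frame"][100:340,150:430],(400,343)),cv2.resize(h["frame"],(400,343))]))
```

```text
1.9 [ 0.53361762 -0.05215331  0.28048131] [-1.79989619e+02 -5.17795923e-02 -1.79845769e+02] [ 0.1447096  -0.23854864  0.4381021 ] 0.0003272551195212935
{"offset": [-0.07, 0.44, 0.05], "turn": -0.0}
{"offset": [-0.07, 0.44, 5.05], "turn": -0.0}
{"offset": [-0.07, 0.44, 6.10], "turn": -0.0}
```

View pics/a.png

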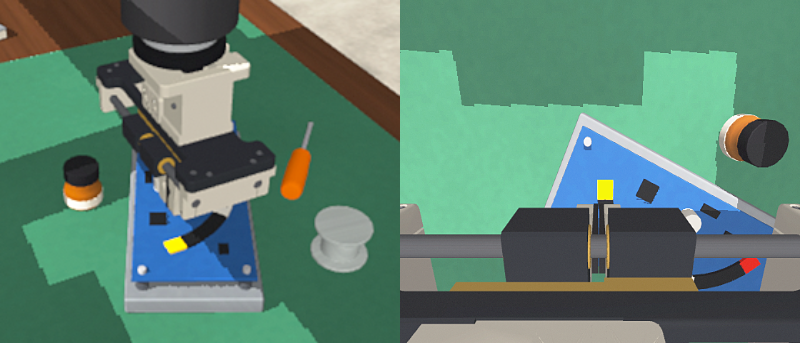

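The fingers are shut above the yellow pad, which sits just beyond the tips at (605,190) in the wrist crop. Nothing has been touched.

{"name": "send_rows", "arguments": {
  "motion": [
    {"offset":[0,0.2,0.8],"turn":0},
    {"offset":[-0.1,0.4,2],"turn":0},
    {"offset":[-0.1,0.4,3.2],"turn":0},
    {"offset":[-0.1,0.4,4.2],"turn":0},
    {"offset":[-0.1,0.4,4.8],"turn":0},
    {"offset":[-0.1,0.4,5.0],"turn":0},
    {"offset":[-0.1,0.4,5.0],"turn":0},
    {"offset":[-0.1,0.4,5.0],"turn":0}
  ]
}}

```text
t: 2.8
eef_pos: [0.5353, -0.0477, 0.2309]
ee_rot: [3.142, 0.0, -3.139]
force: [0.4, 0.1, 0.5]
width: 0.0003
```

Run:
```python
from h import *
from station import get_state,grab_frame
s=get_state();print(s["t"],s["eef_pos"],np.degrees(s["ee_rot"]),s["force"],s["width"])
rows(s,[target(-65,.230),target(-65,.2195)])
h=grab_frame("wrist");cv2.imwrite("pics/b.png",h["frame"])
M=np.linalg.inv(h["cam_to_world"]);F=210/np.tan(np.radians(h["vertical_fov"])/2)
for p in([*s["eef_pos"][:2],s["eef_pos"][2]-.178],[*target(-65,0)[:2],.046]):
    c=M[:3,:3]@p+M[:3,3];print(h["cx"]-F*c[0]/c[2],h["cy"]+F*c[1]/c[2])
```

```text
2.8 [ 0.53529058 -0.04771052  0.23092404] [ 1.79997857e+02  2.67551860e-02 -1.79864078e+02] [0.39467063 0.12888953 0.52074428] 0.0002791592262339124
{"offset": [0.10, -0.01, 0.09], "turn": -0.0}
{"offset": [0.10, -0.01, 1.14], "turn": -0.0}
278.71730013294507 265.7365779558787
278.5569727498784 258.74268640842104
```

View pics/b.png

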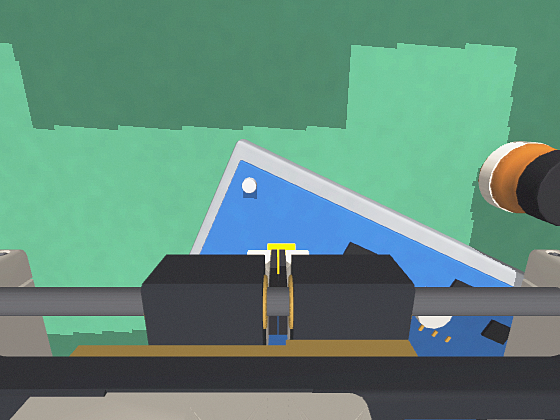

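The fingertips, near (280,255), stand right over the yellow pad.

{"name": "send_rows", "arguments": {
  "motion": [
    {"offset":[0.1,0,0.3],"turn":0},
    {"offset":[0.1,0,0.5],"turn":0},
    {"offset":[0.1,0,0.7],"turn":0},
    {"offset":[0.1,0,0.9],"turn":0},
    {"offset":[0.1,0,0.9],"turn":0}
  ]
}}

```text
t: 3.35
eef_pos: [0.5341, -0.0478, 0.2216]
ee_rot: [-3.142, -0.0, -3.139]
force: [-0.5, 1.1, 3.4]
width: 0.0004
```

Run:
```python
from h import *
from station import get_state,grab_frame
s=get_state();print(s["t"],s["eef_pos"],np.degrees(s["ee_rot"]),s["force"])
rows(s,[target(-65,.2195)])
```

```text
3.35 [ 0.53407398 -0.04776749  0.22156739] [-1.79996303e+02 -7.87098922e-03 -1.79870668e+02] [-0.51406015  1.06640787  3.42490788]
{"offset": [-0.02, -0.00, 0.21], "turn": -0.0}
```

{"name": "send_rows", "arguments": {
  "motion": [
    {"offset":[0,0,0.1],"turn":0},
    {"offset":[0,0,0.2],"turn":0},
    {"offset":[0,0,0.2],"turn":0},
    {"offset":[0,0,0.2],"turn":0}
  ]
}}

```text
t: 3.75
eef_pos: [0.534, -0.0478, 0.2197]
ee_rot: [-3.142, -0.0, -3.139]
force: [-0.9, 0.6, 5.1]
width: 0.0004
```

```bash
cat > n.py <<'E'
from h import *
from station import get_state
import sys
s=get_state();print(s["t"],s["eef_pos"].round(4),np.degrees(s["ee_rot"]).round(2),s["force"].round(1))
N=np.load("nest.npz");c,q=np.cos(N["th"]),np.sin(N["th"]);p=np.array([[c,q],[-q,c]])@(s["eef_pos"][:2]-N["t"])+[.06,0]
print("r",np.hypot(*p),"ang",np.degrees(np.arctan2(p[1],p[0])),"tipz",s["eef_pos"][2]-.178)
a,b,n=map(float,sys.argv[1:4]);rows(s,[target(x,.2195) for x in np.linspace(a,b,int(n)+1)[1:]])
E
python3 n.py -65 -47 8
```

```text
3.75 [ 0.534  -0.0478  0.2197] [-180.     -0.   -179.88] [-0.9  0.6  5.1]
r 0.10001874674340616 ang -65.14440033097608 tipz 0.041708864240458055
{"offset": [-0.42, 0.01, 0.02], "turn": -2.3}
{"offset": [-0.81, 0.03, 0.02], "turn": -4.5}
{"offset": [-1.20, 0.07, 0.02], "turn": -6.8}
{"offset": [-1.59, 0.13, 0.02], "turn": -9.0}
{"offset": [-1.98, 0.20, 0.02], "turn": -11.3}
{"offset": [-2.36, 0.28, 0.02], "turn": -13.5}
{"offset": [-2.74, 0.38, 0.02], "turn": -15.8}
{"offset": [-3.11, 0.49, 0.02], "turn": -18.0}
```

{"name": "send_rows", "arguments": {
  "motion": [
    {"offset":[-0.4,0.01,0],"turn":-2.25},
    {"offset":[-0.8,0.03,0],"turn":-4.5},
    {"offset":[-1.19,0.07,0],"turn":-6.75},
    {"offset":[-1.58,0.13,0],"turn":-9},
    {"offset":[-1.97,0.2,0],"turn":-11.25},
    {"offset":[-2.35,0.28,0],"turn":-13.5},
    {"offset":[-2.73,0.38,0],"turn":-15.75},
    {"offset":[-3.1,0.49,0],"turn":-18}
  ]
}}

```text
t: 4.55
eef_pos: [0.5647, -0.0431, 0.2195]
ee_rot: [-3.142, -0.002, -2.824]
force: [-2.8, -1.4, 4.8]
width: 0.0005
```

```bash
python3 n.py -47 -29 8
```

```text
4.55 [ 0.5647 -0.0431  0.2195] [-1.800e+02 -1.000e-01 -1.618e+02] [-2.8 -1.4  4.8]
r 0.1001676754593523 ang -47.34846399572397 tipz 0.041488745360712315
{"offset": [-0.45, 0.02, -0.00], "turn": -2.2}
{"offset": [-0.85, 0.05, -0.00], "turn": -4.5}
{"offset": [-1.24, 0.09, -0.00], "turn": -6.7}
{"offset": [-1.63, 0.14, -0.00], "turn": -9.0}
{"offset": [-2.01, 0.21, -0.00], "turn": -11.2}
{"offset": [-2.40, 0.29, -0.01], "turn": -13.5}
{"offset": [-2.78, 0.39, -0.01], "turn": -15.7}
{"offset": [-3.15, 0.50, -0.01], "turn": -18.0}
```

{"name": "send_rows", "arguments": {
  "motion": [
    {"offset":[-0.4,0.01,0],"turn":-2.25},
    {"offset":[-0.8,0.03,0],"turn":-4.5},
    {"offset":[-1.19,0.07,0],"turn":-6.75},
    {"offset":[-1.58,0.13,0],"turn":-9},
    {"offset":[-1.97,0.2,0],"turn":-11.25},
    {"offset":[-2.35,0.28,0],"turn":-13.5},
    {"offset":[-2.73,0.38,0],"turn":-15.75},
    {"offset":[-3.1,0.49,0],"turn":-18}
  ]
}}

```text
t: 5.35
eef_pos: [0.5927, -0.0289, 0.2196]
ee_rot: [3.141, -0.001, -2.51]
force: [-2.6, -1.1, 4.5]
width: 0.0006
```

```bash
python3 n.py -29 -11 8
python3 - <<'E'
from station import *
import cv2
cv2.imwrite("pics/c.png",grab_frame("side")["frame"])
E
```

```text
5.35 [ 0.5927 -0.0289  0.2196] [ 1.7999e+02 -8.0000e-02 -1.4379e+02] [-2.6 -1.1  4.5]
r 0.1001418899050142 ang -29.280769764877206 tipz 0.041550472952738504
{"offset": [-0.44, 0.02, 0.00], "turn": -2.2}
{"offset": [-0.83, 0.04, 0.00], "turn": -4.5}
{"offset": [-1.22, 0.08, 0.00], "turn": -6.7}
{"offset": [-1.61, 0.14, 0.00], "turn": -9.0}
{"offset": [-2.00, 0.20, 0.00], "turn": -11.2}
{"offset": [-2.38, 0.29, 0.00], "turn": -13.5}
{"offset": [-2.76, 0.39, 0.00], "turn": -15.7}
{"offset": [-3.14, 0.50, 0.00], "turn": -18.0}
```

View pics/c.png

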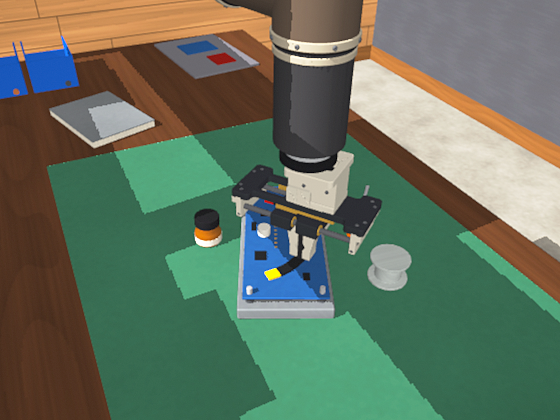

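The fingers press on the arc just before the first white pad, near (300,260). The nest front edge at (285,310) has not moved, and neither have the jar and reel.

{"name": "send_rows", "arguments": {
  "motion": [
    {"offset":[-0.4,0.01,0],"turn":-2.25},
    {"offset":[-0.8,0.03,0],"turn":-4.5},
    {"offset":[-1.19,0.07,0],"turn":-6.75},
    {"offset":[-1.58,0.13,0],"turn":-9},
    {"offset":[-1.97,0.2,0],"turn":-11.25},
    {"offset":[-2.35,0.28,0],"turn":-13.5},
    {"offset":[-2.73,0.38,0],"turn":-15.75},
    {"offset":[-3.1,0.49,0],"turn":-18}
  ]
}}

```text
t: 6.2
eef_pos: [0.615, -0.0067, 0.2197]
ee_rot: [3.141, -0.001, -2.196]
force: [-1.8, -2.7, 3.6]
width: 0.0003
```

```bash
python3 n.py -11 7 8|head -3
```

```text
6.2 [ 0.615  -0.0067  0.2197] [ 1.7999e+02 -5.0000e-02 -1.2584e+02] [-1.8 -2.7  3.6]
r 0.1001720580757046 ang -11.178417183223813 tipz 0.041674869987563395
{"offset": [-0.42, 0.02, 0.02], "turn": -2.3}
```

{"name": "send_rows", "arguments": {
  "motion": [
    {"offset":[-0.4,0.01,0],"turn":-2.25},
    {"offset":[-0.8,0.03,0],"turn":-4.5},
    {"offset":[-1.19,0.07,0],"turn":-6.75},
    {"offset":[-1.58,0.13,0],"turn":-9},
    {"offset":[-1.97,0.2,0],"turn":-11.25},
    {"offset":[-2.35,0.28,0],"turn":-13.5},
    {"offset":[-2.73,0.38,0],"turn":-15.75},
    {"offset":[-3.1,0.49,0],"turn":-18}
  ]
}}

```text
t: 7.0
eef_pos: [0.6294, 0.0213, 0.2198]
ee_rot: [-3.141, -0.001, -1.882]
force: [-0.7, -2.3, 3.3]
width: 0.0007
```

```bash
python3 n.py 7 25 8
```

```text
7.0 [0.6294 0.0213 0.2198] [-1.7999e+02 -3.0000e-02 -1.0784e+02] [-0.7 -2.3  3.3]
r 0.10032184028722743 ang 6.885804829603557 tipz 0.04182232226737265
{"offset": [-0.41, 0.04, 0.03], "turn": -2.3}
{"offset": [-0.80, 0.06, 0.03], "turn": -4.5}
{"offset": [-1.20, 0.10, 0.03], "turn": -6.8}
{"offset": [-1.58, 0.16, 0.03], "turn": -9.0}
{"offset": [-1.97, 0.22, 0.03], "turn": -11.3}
{"offset": [-2.35, 0.31, 0.03], "turn": -13.5}
{"offset": [-2.73, 0.41, 0.03], "turn": -15.8}
{"offset": [-3.11, 0.52, 0.03], "turn": -18.0}
```

{"name": "send_rows", "arguments": {
  "motion": [
    {"offset":[-0.4,0.02,0.03],"turn":-2.25},
    {"offset":[-0.8,0.05,0.05],"turn":-4.5},
    {"offset":[-1.19,0.1,0.05],"turn":-6.75},
    {"offset":[-1.58,0.15,0.05],"turn":-9},
    {"offset":[-1.97,0.22,0.05],"turn":-11.25},
    {"offset":[-2.35,0.3,0.05],"turn":-13.5},
    {"offset":[-2.73,0.4,0.05],"turn":-15.75},
    {"offset":[-3.1,0.51,0.05],"turn":-18}
  ]
}}

```text
t: 7.8
eef_pos: [0.6344, 0.0524, 0.2195]
ee_rot: [-3.141, -0.001, -1.568]
force: [-0.5, -3.8, 3.7]
width: 0.0006
```

```bash
python3 n.py 25 43 8
```

```text
7.8 [0.6344 0.0524 0.2195] [-1.7995e+02 -3.0000e-02 -8.9830e+01] [-0.5 -3.8  3.7]
r 0.1003536463398059 ang 24.944975786195847 tipz 0.04153473082411557
{"offset": [-0.40, 0.04, 0.00], "turn": -2.2}
{"offset": [-0.79, 0.07, 0.00], "turn": -4.5}
{"offset": [-1.19, 0.10, 0.00], "turn": -6.7}
{"offset": [-1.57, 0.16, 0.00], "turn": -9.0}
{"offset": [-1.96, 0.23, 0.00], "turn": -11.2}
{"offset": [-2.34, 0.31, 0.00], "turn": -13.5}
{"offset": [-2.72, 0.41, 0.00], "turn": -15.7}
{"offset": [-3.10, 0.52, 0.00], "turn": -18.0}
```

{"name": "send_rows", "arguments": {
  "motion": [
    {"offset":[-0.4,0.03,0],"turn":-2.25},
    {"offset":[-0.8,0.06,0.02],"turn":-4.5},
    {"offset":[-1.19,0.1,0.03],"turn":-6.75},
    {"offset":[-1.58,0.15,0.03],"turn":-9},
    {"offset":[-1.97,0.22,0.03],"turn":-11.25},
    {"offset":[-2.35,0.3,0.03],"turn":-13.5},
    {"offset":[-2.73,0.4,0.03],"turn":-15.75},
    {"offset":[-3.1,0.51,0.03],"turn":-18}
  ]
}}

```text
t: 8.6
eef_pos: [0.6294, 0.0835, 0.2194]
ee_rot: [-3.14, -0.001, -1.254]
force: [0.5, -3.2, 4.6]
width: 0.0006
```

```bash
python3 n.py 43 65 8
python3 - <<'E'
from station import *
from h import *
f=grab_frame("top");cv2.imwrite("pics/d.png",f["frame"])
E
```

```text
8.6 [0.6294 0.0835 0.2194] [-1.7991e+02 -4.0000e-02 -7.1820e+01] [ 0.5 -3.2  4.6]
r 0.1004404631927769 ang 42.990669537554545 tipz 0.0414188494730203
{"offset": [-0.48, 0.06, -0.01], "turn": -2.7}
{"offset": [-0.96, 0.09, -0.01], "turn": -5.5}
{"offset": [-1.44, 0.15, -0.01], "turn": -8.2}
{"offset": [-1.91, 0.23, -0.01], "turn": -11.0}
{"offset": [-2.38, 0.33, -0.01], "turn": -13.7}
{"offset": [-2.84, 0.46, -0.01], "turn": -16.5}
{"offset": [-3.30, 0.60, -0.01], "turn": -19.2}
{"offset": [-3.75, 0.77, -0.01], "turn": -22.0}
```

View pics/d.png

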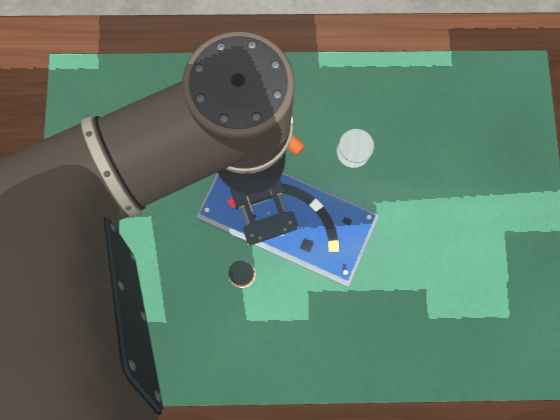

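The tool is over the third track. Yellow at (334,246) and the nest corners at (377,214) and (348,284) are where they were at the start, as are the reel and jar.

{"name": "send_rows", "arguments": {
  "motion": [
    {"offset":[-0.48,0.03,0],"turn":-2.75},
    {"offset":[-0.96,0.07,0],"turn":-5.5},
    {"offset":[-1.44,0.13,0],"turn":-8.25},
    {"offset":[-1.91,0.21,0],"turn":-11},
    {"offset":[-2.38,0.32,0],"turn":-13.75},
    {"offset":[-2.84,0.45,0],"turn":-16.5},
    {"offset":[-3.3,0.6,0],"turn":-19.25},
    {"offset":[-3.75,0.76,0],"turn":-22}
  ]
}}

```text
t: 9.45
eef_pos: [0.6107, 0.117, 0.2195]
ee_rot: [-3.14, -0.001, -0.87]
force: [3.4, -2.6, 3.6]
width: 0.0006
```

{"name": "send_rows", "arguments": {
  "motion": [
    {"offset":[0,0,0],"turn":0},
    {"offset":[0,0,0],"turn":0},
    {"offset":[0,0,0],"turn":0}
  ]
}}

```text
t: 9.75
eef_pos: [0.6105, 0.1173, 0.2192]
ee_rot: [-3.14, -0.0, -0.872]
force: [1.4, 1.9, 5.5]
width: 0.0003
```

```bash
python3 n.py 65 65 1
python3 - <<'E'
from station import *
from h import *
f=grab_frame("side");T=grab_frame("top");cv2.imwrite("pics/e.png",np.hstack([cv2.resize(f["frame"][150:330,190:430],(400,300)),cv2.resize(T["frame"][80:290,180:400],(400,300))]))
E
```

```text
9.75 [0.6105 0.1173 0.2192] [-1.799e+02 -1.000e-02 -4.995e+01] [1.4 1.9 5.5]
r 0.10043187256426196 ang 65.24268621259205 tipz 0.041219919339690964
{"offset": [0.04, 0.04, -0.03], "turn": -0.1}
```

View pics/e.png

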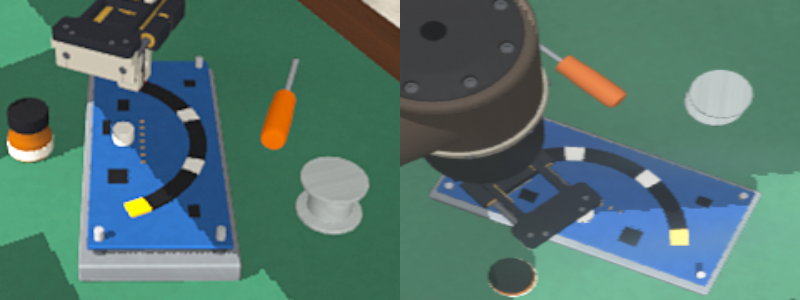

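The fingertip rests on the red end of the arc and hides the red pad. The rest of the arc, the nest, jar, reel and screwdriver look unmoved.

```bash
python3 -c "
from station import *
print(job_done())"
```

```text
the job is handed in; nothing more can be done
None
```

I traced the arc with the fingers shut, from the yellow pad over both white pads to the red pad. I handed the job in at about 9.9 s with the fingertip still resting on red; no verdict was reported.

**Tracing:**
- At the check after each stretch the tip was within 0.5 mm of the arc's middle line.
- The vertical force was about 3 to 5 N.
- The tip was about 4 to 5 mm below the free pad height, so the board was well off its stop.

**At hand-in:**
- The tip was at 65.2° on the arc and 100.4 mm radius, with 5.5 N upward, which is about 4.8 mm of press.
- In the last two pictures the nest, reel, jar and screwdriver looked unmoved. I judged this by eye and did not re-measure them.
- The red pad was hidden under the finger, so its contact rests on the measured position and force.

No check failed. The one mismatch was at the first hover over yellow, where the tool stood about 4 mm off the target sideways; I corrected that before touching the board.

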